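Clamp a tape roll on the reel station and hold the guarded lever

ROBOT

A 6-joint arm with a two-finger parallel gripper is mounted at the origin on the work surface. World frame = base frame: x ahead of the robot, y to its left, z up, the work surface at z = 0. Lengths are in mm, angles in rad, forces in N, time in s.
With the tool pointing down it reaches from about 275 to 1000 mm from the base axis. Payload 8.4 kg.
Tool frame: the origin (TCP) lies on the mounting face of the last link; the fingertips stand 173 mm ahead of it and the grasp point (between the pads) lies 155 mm ahead of it; z points along the fingers, y is the line along which they close (so a half turn about z gives the same grasp; the last joint's range is limited). The gripper opens to 85 mm and grips with 20 to 120 N. Pads are 22 mm wide; open, the fingers measure 114 mm over their backs; the gripper's body (76 mm by 85 mm) begins 54 mm behind the grasp point. The pads swing forward as they close: fully open they stand 13 mm farther back than shut.
Start: joints at [-1.332, 0.353, 1.633, -0, 1.155, -0.002], TCP at [149.048, -606.971, 404.681] pointing down, gripper open.
Joint ranges: [-2.63, 2.63], [-0.92, 2.1], [0.06, 2.66], [-1.3, 4.44], [0, 2.69], [-3.02, 3.02]. Speed limits (rad/s): [2.22, 2.22, 2.79, 3.14, 3.14, 3.14].

INTERFACE

Orientations are given as [roll, pitch, yaw] about the fixed x, y, z axes, in that order (R = Rz(yaw) Ry(pitch) Rx(roll)).
In Python, from rig import r gives the robot as it stands.
- The arm moves only by the tool apply_moves, never from a script. Its argument "deltas" is a list of rows, each an object with "claw": the gripper command: -1 is fully open, 1 is shut, values between are in proportion; "delta_pos": the shift along the tool's x, y, z in cm, a list of three; "yaw": the turn about the tool's z in rad. In form: [{"claw": claw, "delta_pos": [tx, ty, tz], "yaw": yaw}, ...]. A call has 1 to 8 rows; each row shifts and turns the commanded pose from where the row before left it, along the tool's axes as they then stand; what a row does not reach is not made up. A row lasts 1/8 s, in which the tool goes at most 62.5 mm and 10.7 degrees, less where a joint would pass 70% of its speed; a pose out of reach is approached as far as the arm can. A call with a gripper value outside its range is refused whole. The fingers move at their own pace and stop on an object; "grip_force" is the grip in N (left out, the last holds). Time passes only in rows, so rows that do not move let the fingers close. It gives the time, the measured TCP pose, the force, the opening and the grip force at its end, in the units of the state.
- r.sense(): the state, without advancing time (a new reading comes with each control period).
- r.grab_frame(name): name is "side" or "top" or "wrist"; returns a dict with "img" (400x640x3 uint8, blue, green, red), "z_map" (400x640 float32, mm along the optical axis (not along the pixel's ray), 0 where there is no reading), "fx", "fy", "cx", "cy" (pixels), "dist" ([k1, k2, p1, p2, k3] as OpenCV has them; the pictures are not rectified), "eye" and "rotation" of the camera in the world; the wrist camera has in their place "T_tool_cam" (4x4, takes a point from camera to tool coordinates, whose origin is the TCP and whose axes are the flange's). Camera axes: x right, y up, looking along -z (the intrinsics and any distortion apply to the point x, -y, -z); pixel columns grow to the right and rows downward; lengths in mm; the calibration is good to about 2 mm. A picture is of the moment at which its call begins: read the wrist's pose just before it.
- r.sign_off(): hands the job in; it is judged then, once.
The state is a dict: "clock": time; "qpos": joint angles; "qvel": joint speeds; "joint_efforts": joint torques, N m; "eef_pos": TCP position; "tcp_rot": TCP orientation; "contact_force": force on the tool from outside, world axes, zero at the start; "wrist_torque": the same for the moment, N m; "opening": opening from 0.0 (shut) to 1.0 (fully open); "grasp_force": force on a finger pad.
Only numpy, scipy, OpenCV 4.12 (cv2) and the standard library are available. Lean on these libraries where they do the work, as an engineer would, in place of code of your own. Each camera call takes 0.05 s, during which the arm holds its last target. There are 200 camera calls.

TASK

Of the two small paper tape rolls on the bench, slide the one whose bore fits over the steel mandrel of the green station, down until it sits on the flange, and let go of it; the other roll stays standing on the bench. Then flip the red safety catch up and fully over to its far stop, and after that pull the yellow-handled lever it guarded all the way to its stop. The lever is sprung: finish with the gripper still on the lever, holding it at its stop, with the catch still over, and leave the big coil, the jar and the tin where they are.

Things in the scene. Friction and masses are not known exactly. Their poses are not given: they have to be found in the camera images.
- station: Green base plate, 160 (own x) x 320 (own y) x 20 mm, fixed; place and turn vary. Origin on the bench; own x away from the robot, own y to its left, z up. In mm: mandrel at x 0, y -110; lever pivot x 0, y 90; catch pivot y 145. Grey brackets (up to 82 high) stand only at x -25 to 27, y 42 to 157; nearer the robot than x -25 all is clear down to the plate.
- seat (a point): Centre of the top of the mandrel's dark round flange (60 mm across, 24 mm above the bench), where the roll must sit. The upright steel mandrel rises from here: 25 mm in diameter, 36 mm high with a bevelled top, and on it a brass cone 4 mm high, which sinks by 4.5 mm as the lever is pulled.
- wide_roll_mid (a point): Centre (half-way up) of the roll that fits: white paper tape wound on a brown core, 56 mm in outside diameter, 45 mm high, through bore 29 mm; stands upright on the bench, about 90 g.
- narrow_roll_mid (a point): Centre (half-way up) of the other roll, which does not fit: also 56 mm in outside diameter and 45 mm high, but with a bore of only 18 mm; stands upright on the bench, about 100 g. Which of the two rolls is nearer the robot varies.
- catch (a joint): Angle of the red safety catch (rad): 0 lying level across the lever's near side and blocking it, growing as it is flipped up (1.57 upright), 2.1 at its stop, over on the station's +y side. It starts at 0 to 0.2. Stiff hinge (about 0.05 N m): it stays where it is left.
- catch_grip (a point): Point on the axis of the catch's red grip pin, to take it by: pin 12 mm in diameter, along the station's own x, sticking out 62 mm from the catch's flat arm towards the robot; this point is 20 mm from its free end. It swings on an arc of 70 mm radius about catch_pivot in the station's y-z plane, from the -y side over the top to the +y side, and may turn between the fingers.
- catch_pivot (a point): Point on the catch's hinge axis (which runs along the station's own x, 70 mm above the bench), at the same own x as catch_grip.
- lever (a joint): Angle of the lever (rad): 0 at rest, leaning 0.45 away from the robot; grows as its top is pulled towards the robot (station's -x); 0.75 at its stop, leaning 0.30 towards the robot. A spring pulls it back to 0: about 4 N at the handle at rest, 8 N at the stop.
- lever_grip (a point): Centre of the lever's yellow cross handle: a round bar 16 mm in diameter and 60 mm long, along the station's own y, on top of a flat steel shank 12 x 16 mm. It swings on an arc of 150 mm radius about lever_pivot, in the station's x-z plane, 170 mm above the bench at rest. It may turn between the fingers.
- lever_pivot (a point): Point on the lever's hinge axis, which runs along the station's own y, 35 mm above the bench.
- big_coil_mid (a point): Bystander: centre of a large white paper coil, 110 mm across and 40 mm high, lying on the bench.
- paste_jar_mid (a point): Bystander: centre of a jar with a blue cap, 60 mm across and 75 mm high.
- tin_center (a point): Bystander: centre of a copper-coloured round tin, 70 mm across and 50 mm high.
There are look-alikes about, which are no part of the job. Leave any turquoise look-alike of the part that bears wide_roll_mid alone.

How it is judged:
By the outcome, as a careful person would: the job done as asked, in the order asked, and still so for the second after the job is handed in, while the arm keeps its last pose, push and grip.
It also fails if it takes over 67 s, if anything falls off the work surface, if the arm or the gripper's body presses on something with over 40 N, if the wrist force passes 120 N, or if a joint passes its speed limit or range.

## Working session

There is one attempt and no reset: what is moved stays moved. The work goes in short steps, Python scripts to look and compute and a tool call to move; the robot and the scene stay as the last step left them, time stands still between calls to the robot, and variables do not carry over. Pictures are saved under pics/ and viewed, at most 10 in all, crops included, and the job is handed in when it is done.

Besides the shell and the picture viewer there is one more tool, called after "Request:" by a JSON object that holds its "fn" and its "kwargs". apply_moves: Moves the arm, as the interface text tells. Its arguments: {"type":"object","properties":{"deltas":{"type":"array"},"grip_force":{"type":"number"}},"required":["deltas"]}

```bash
mkdir -p pics; cat > h.py <<'E'
from rig import r
import numpy as np, cv2
from scipy.spatial.transform import Rotation as Ro
def cam(name):
    s=r.sense(); f=r.grab_frame(name)
    if name=="wrist":
        T=np.eye(4); T[:3,:3]=Ro.from_euler('xyz',s['tcp_rot']).as_matrix(); T[:3,3]=s['eef_pos']
        M=T@np.array(f['T_tool_cam']); f['R'],f['e']=M[:3,:3],M[:3,3]
    else: f['R'],f['e']=np.array(f['rotation']),np.array(f['eye'])
    f['K']=np.array([[f['fx'],0,f['cx']],[0,f['fy'],f['cy']],[0,0,1.]]); f['d']=np.array(f['dist'],float)
    return f
def rays(f,px):
    u=cv2.undistortPoints(np.array(px,float).reshape(-1,1,2),f['K'],f['d']).reshape(-1,2)
    return np.c_[u[:,0],-u[:,1],-np.ones(len(u))]
def plane(f,px,z):
    d=rays(f,px)@f['R'].T; return f['e']+d*((z-f['e'][2])/d[:,2])[:,None]
def depth(f,px):
    px=np.array(px,float).reshape(-1,2); z=f['z_map'][px[:,1].astype(int),px[:,0].astype(int)]
    return f['e']+(rays(f,px)*z[:,None])@f['R'].T
def proj(f,P):
    c=(np.array(P,float).reshape(-1,3)-f['e'])@f['R']; c=c*[1,-1,-1]
    return cv2.projectPoints(c,np.zeros(3),np.zeros(3),f['K'],f['d'])[0].reshape(-1,2)
E
python3 - <<'E'
from h import *
print(r.sense())
for n in("top","side"):
    f=cam(n); cv2.imwrite(f"pics/{n}0.png",f['img']); print(n,f['e'],f['R'].round(3).tolist(),f['fx'],f['d'])
f=r.grab_frame("wrist");print(np.array(f['T_tool_cam']).round(3).tolist())
E
```

```text
{'clock': 0.0, 'qpos': array([-1.33241093e+00,  3.53665271e-01,  1.63410045e+00,  4.90282674e-06,
        1.15520065e+00, -2.39982201e-03]), 'qvel': array([-0.00038692,  0.0007492 , -0.00056435,  0.00100737, -0.00025976,
       -0.00077336]), 'joint_efforts': array([ 3.01699538e-04, -6.05252409e+01, -3.42061293e+01,  4.28100145e-05,
        9.45813255e-03,  3.13223453e-06]), 'eef_pos': array([ 148.98987893, -606.756176  ,  403.96523338]), 'tcp_rot': array([-3.14021895e+00, -7.77940919e-06,  2.40783236e-01]), 'contact_force': array([0.11971369, 0.63663037, 0.52977618]), 'wrist_torque': array([-0.00852287, -0.01901152,  0.055654  ]), 'grasp_force': 0.0, 'opening': 1.0002199435576735}
top [ 404.6780737    14.03578325 1335.33398958] [0.14, -0.005, -1.559] 455.5374065685501 [0.02840832 0.         0.         0.         0.        ]
side [  535.65894494 -1120.76828927   764.44196975] [1.047, 0.026, -0.038] 464.0499101946 [-0.07785007  0.          0.          0.          0.        ]
[[-0.0, 0.961, 0.275, 71.005], [1.0, 0.0, 0.001, -0.561], [0.001, 0.275, -0.961, 30.124], [0.0, 0.0, 0.0, 1.0]]
```

View pics/top0.png

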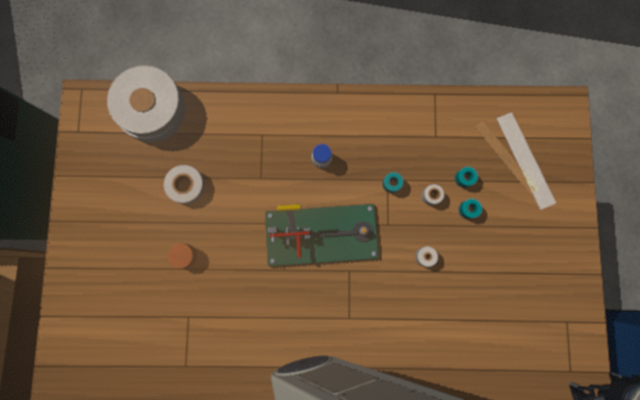

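View pics/side0.png

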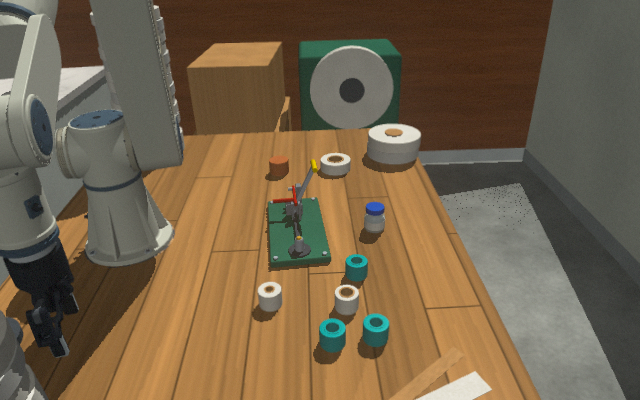

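The top view shows the station (266–380, 205–267), mandrel (364,231), catch (~295,238) and lever handle (289,208). White rolls are at (433,194) and (428,257). Other look-alikes are three turquoise rolls at (393,183), (467,177) and (471,209), and a large white roll at (183,184). The big coil is at (143,101), the jar at (322,155) and the tin at (181,256). The side view matches, with white rolls at (270,297) and (346,299). I'll choose between those two by bore, using a close crop.

```bash
sed -i "s/f\['R'\],f\['e'\]=np.array(f\['rotation'\]),/f['R'],f['e']=Ro.from_euler('xyz',f['rotation']).as_matrix(),/" h.py
python3 - <<'E'
from h import *
ft=cam("top"); fs=cam("side")
print(plane(ft,[[320,200]],0), depth(ft,[[320,300]]))
i=ft['img']; hsv=cv2.cvtColor(i,cv2.COLOR_BGR2HSV)
# station plate
m=cv2.inRange(hsv,(50,60,25),(85,255,140)); m[:, :230]=0; m[:,400:]=0;m[:190]=0;m[280:]=0
m=cv2.morphologyEx(m,cv2.MORPH_OPEN,np.ones((3,3)))
c=np.vstack(cv2.findContours(m,0,2)[0]); h=cv2.convexHull(c).reshape(-1,2)
P=plane(ft,h,20)[:,:2].astype(np.float32); rect=cv2.minAreaRect(P); print("plate",rect); print(cv2.boxPoints(rect))
# white rolls
m=cv2.inRange(hsv,(0,0,140),(180,70,255))
for n,(u,v) in dict(A=(433,194),B=(428,257)).items():
    mm=np.zeros_like(m); mm[v-18:v+18,u-18:u+18]=m[v-18:v+18,u-18:u+18]
    c=max(cv2.findContours(mm,0,2)[0],key=cv2.contourArea); h=cv2.convexHull(c); e=cv2.fitEllipse(h)
    print(n,e,plane(ft,[e[0]],45), 'depth z',depth(ft,[[u-9,v]]))
a=cv2.resize(i[160:280,370:490],(480,480),interpolation=cv2.INTER_CUBIC)
b=cv2.resize(fs['img'][265:345,250:370],(720,480),interpolation=cv2.INTER_CUBIC)[:,:]
b=cv2.resize(b,(320,213)); 
out=np.zeros((480,800,3),np.uint8); out[:,:480]=a; out[:213,480:]=b
c=cv2.resize(fs['img'][150:270,255:335],(170,255)); out[220:475,480:650]=c
cv2.imwrite("pics/crop1.png",out)
E
```

```text
[[590.37622713  10.50007031   0.        ]] [[300.86513347   6.88893503  -1.5497614 ]]
plate ((488.5234069824219, -19.252883911132812), (152.38406372070312, 265.76446533203125), 5.45133113861084)
[[ 400.05212  105.79009]
 [ 425.2998  -158.77237]
 [ 576.9947  -144.29587]
 [ 551.747    120.2666 ]]
A ((433.59173583984375, 193.118408203125), (18.490636825561523, 19.756000518798828), 101.67655181884766) [[ 608.27248161 -314.53194855   45.        ]] depth z [[ 606.32062548 -288.49490888   38.83070095]]
B ((427.1900634765625, 255.83724975585938), (19.113983154296875, 20.240833282470703), 128.69017028808594) [[ 429.70126465 -292.4459594    45.        ]] depth z [[ 426.09834399 -268.84176844   47.59885137]]
```

View pics/crop1.png

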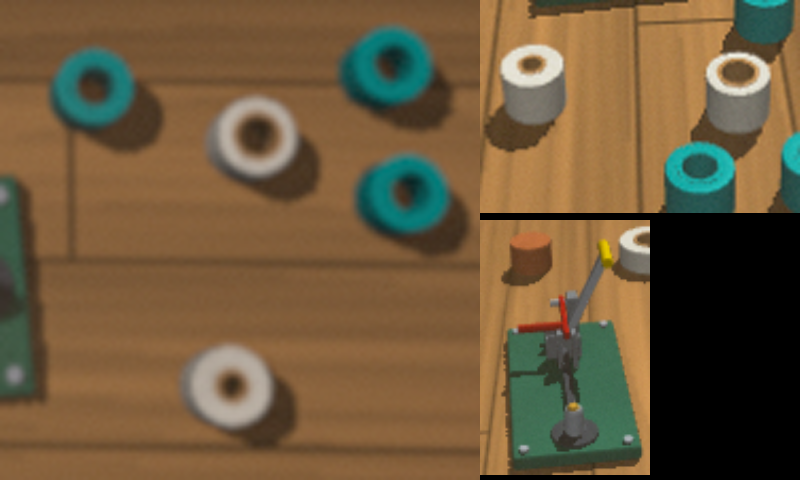

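The bores differ clearly in the crop: A at top pixel (433,194) has the wide bore, B at (428,257) the narrow one. So A is the target, at about (607,-314). Next I'll fly to a viewpoint that shows both A and the station.

Request:
{"fn": "apply_moves", "kwargs": {"deltas": [{"claw": -1,"delta_pos": [0,0,0],"yaw": 0.145},{"claw": -1,"delta_pos": [4.6,-3.75,-0.3],"yaw": 0},{"claw": -1,"delta_pos": [4.6,-3.75,-0.3],"yaw": 0},{"claw": -1,"delta_pos": [4.6,-3.75,-0.3],"yaw": 0},{"claw": -1,"delta_pos": [4.6,-3.75,-0.3],"yaw": 0},{"claw": -1,"delta_pos": [4.6,-3.75,-0.3],"yaw": 0},{"claw": -1,"delta_pos": [4.6,-3.75,-0.3],"yaw": 0},{"claw": -1,"delta_pos": [4.6,-3.75,-0.3],"yaw": 0}]}}

```text
clock: 1.25
eef_pos: [445.6, -313.3, 426.0]
tcp_rot: [3.141, -0.0, 0.096]
contact_force: [0.5, 0.0, 0.2]
opening: 0.999
grasp_force: 0.0
```

Request:
{"fn": "apply_moves", "kwargs": {"deltas": [{"claw": -1,"delta_pos": [4.6,-3.75,-0.3],"yaw": 0},{"claw": -1,"delta_pos": [4.6,-3.75,-0.3],"yaw": 0},{"claw": -1,"delta_pos": [4.6,-3.75,-0.3],"yaw": 0},{"claw": -1,"delta_pos": [0,0,0],"yaw": 0},{"claw": -1,"delta_pos": [0,0,0],"yaw": 0}]}}

```text
clock: 1.88
eef_pos: [570.8, -189.6, 434.3]
tcp_rot: [3.142, 0.001, 0.097]
contact_force: [-0.4, -0.1, -0.1]
opening: 1.001
grasp_force: 0.0
```

```bash
python3 - <<'E'
from h import *
f=cam("wrist"); cv2.imwrite("pics/w1.png",f['img']); s=r.sense(); print(s['eef_pos'],s['tcp_rot'],s['qpos'],f['fx'],f['d'])
E
```

```text
[ 570.43082813 -190.15762199  434.36377104] [-3.14157048e+00  1.02279403e-03  9.56211145e-02] [-3.24155629e-01  2.90102969e-01  1.65390349e+00 -4.25761274e-04
  1.19852925e+00  1.15117464e+00] 294.8177489227861 [-0.03653496  0.          0.          0.          0.        ]
```

View pics/w1.png

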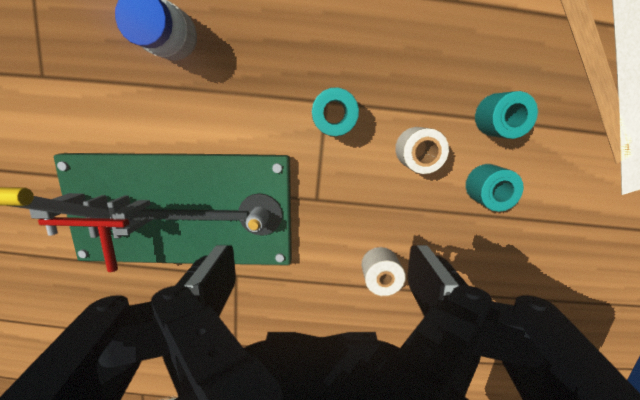

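The wrist view shows roll A (425,149) with the wide bore and roll B (385,278) with the narrow one. It also shows the plate corners, cone tip (254,226), catch pin (103,230)-(111,270) and yellow handle (10,197). Now measuring.

```bash
python3 - <<'E'
from h import *
f=cam("wrist"); i=f['img']; hsv=cv2.cvtColor(i,cv2.COLOR_BGR2HSV)
m=cv2.inRange(hsv,(45,60,25),(85,255,160)); m[:,:40]=0;m[:,305:]=0;m[:145]=0;m[275:]=0
m=cv2.morphologyEx(m,cv2.MORPH_OPEN,np.ones((3,3))); h=cv2.convexHull(np.vstack(cv2.findContours(m,0,1)[0])).reshape(-1,2)
P=plane(f,h,20)[:,:2].astype(np.float32); q=cv2.minAreaRect(P); B=cv2.boxPoints(q); print("plate",q,B.tolist())
c0=np.array(q[0]); e=[B[(k+1)%4]-B[k] for k in range(2)]; yv=max(e,key=np.linalg.norm); yv=yv/np.linalg.norm(yv); yv*=np.sign(yv[1]); xv=np.array([yv[1],-yv[0]])
print("yaw",np.arctan2(xv[1],xv[0]),"mandrel pred",c0-110*yv)
S=plane(f,[[62,166],[277,168],[280,258],[82,254]],22)[:,:2]; print("screws",S.tolist(),S.mean(0)); d=(S[0]-S[1]); print("screw yaw",np.arctan2(-d[0],d[1]), np.linalg.norm(d))
# cone
m=cv2.inRange(hsv,(10,100,120),(30,255,255)); ok=np.zeros_like(m); ok[210:240,240:270]=m[210:240,240:270]
c=max(cv2.findContours(ok,0,2)[0],key=cv2.contourArea); (u,v),rad=cv2.minEnclosingCircle(c); print("cone",u,v,rad,plane(f,[[u,v]],62))
# flange dark circle & white roll
m=cv2.inRange(hsv,(0,0,120),(180,75,255))
for n,(u,v) in dict(A=(425,149),B=(385,278)).items():
    mm=np.zeros_like(m); mm[v-32:v+32,u-32:u+32]=m[v-32:v+32,u-32:u+32]
    c=max(cv2.findContours(mm,0,1)[0],key=cv2.contourArea)
    # top rim: bright pixels at depth 45mm height
    vv,uu=np.nonzero(mm); D=depth(f,np.c_[uu,vv]); t=abs(D[:,2]-45)<5
    T=D[t]; 
    if len(T)>10:
        (cx,cy),rr=cv2.minEnclosingCircle(T[:,:2].astype(np.float32)); print(n,"rim",cx,cy,rr,T[:,2].mean(),"bore r", np.percentile(np.hypot(T[:,0]-cx,T[:,1]-cy),[1,50,99]))
    mb=cv2.inRange(hsv,(5,80,0),(25,255,255)); b=np.zeros_like(m); b[v-14:v+14,u-14:u+14]=mb[v-14:v+14,u-14:u+14]
    cb=max(cv2.findContours(b,0,1)[0],key=cv2.contourArea); (x,y),rr=cv2.minEnclosingCircle(cb); print(" brown",x,y,rr,plane(f,[[x,y]],45))
m=cv2.inRange(hsv,(0,150,60),(8,255,255)); vv,uu=np.nonzero(m[:,:200]); D=depth(f,np.c_[uu,vv]); print("red z",np.percentile(D[:,2],[2,50,98]))
s=(D[:,:2]-c0)@np.c_[xv,yv]; k=s[:,0]<-25; print("pin",s[k].min(0),s[k].max(0),np.median(s[k],0),np.percentile(D[k,2],[10,50,95]))
E
```

```text
plate ((491.7933349609375, 7.7150115966796875), (158.2560272216797, 318.34320068359375), 4.983084201812744) [[399.13848876953125, 159.4118194580078], [426.790283203125, -157.72816467285156], [584.4481811523438, -143.98179626464844], [556.79638671875, 173.15818786621094]]
yaw 0.086971186 mandrel pred [ 501.34810925 -101.86922455]
screws [[541.8677688346963, 159.70745151647162], [565.8113081487777, -131.1987736010333], [435.4793246078033, -142.46927473072003], [411.5457544730772, 149.1592332656814]] [488.67603902   8.79965911]
screw yaw 0.08212161953264299 291.8899191253467
cone 252.8478240966797 223.93478393554688 5.503581523895264 [[ 500.55205911 -110.42884487   62.        ]]
A rim 609.0531005859375 -312.6838073730469 28.132654190063477 45.23853971682696 bore r [18.03961492 23.64067246 27.96412188]
 brown 425.2209167480469 149.77906799316406 15.30947494506836 [[ 610.10682447 -312.5196165    45.        ]]
B rim 431.1566467285156 -290.86529541015625 27.522069931030273 44.9449602807041 bore r [12.54643775 21.49973602 27.21353508]
 brown 385.0 278.5 8.732224464416504 [[ 430.18127944 -291.13239559   45.        ]]
red z [69.53775674 76.98659152 79.10291226]
pin [-107.79670604   59.85430739] [-25.01415456 227.12649506] [-43.51574811  64.19145303] [73.69436356 76.62097687 78.41615107]
```

Request:
{"fn": "apply_moves", "kwargs": {"deltas": [{"claw": -1,"delta_pos": [0.9,4.2,3.5],"yaw": 0},{"claw": -1,"delta_pos": [0.9,4.2,3.5],"yaw": 0},{"claw": -1,"delta_pos": [0.9,4.2,3.5],"yaw": 0},{"claw": -1,"delta_pos": [0,0,5],"yaw": 0},{"claw": -1,"delta_pos": [0,0,5],"yaw": 0},{"claw": -1,"delta_pos": [0,0,4.9],"yaw": 0},{"claw": -1,"delta_pos": [0,0,0],"yaw": 0}]}}

```text
clock: 2.85
eef_pos: [607.2, -312.8, 177.0]
tcp_rot: [-3.137, 0.007, 0.094]
contact_force: [-0.0, -0.4, 1.0]
opening: 0.998
grasp_force: 0.0
```

Request:
{"fn": "apply_moves", "kwargs": {"deltas": [{"claw": 1,"delta_pos": [0,0,0],"yaw": 0},{"claw": 1,"delta_pos": [0,0,0],"yaw": 0},{"claw": 1,"delta_pos": [0,0,0],"yaw": 0},{"claw": 1,"delta_pos": [0,0,0],"yaw": 0},{"claw": 1,"delta_pos": [0,0,0],"yaw": 0},{"claw": 1,"delta_pos": [0,0,0],"yaw": 0}], "grip_force": 25}}

```text
clock: 3.6
eef_pos: [610.9, -313.4, 183.7]
tcp_rot: [3.139, -0.003, 0.096]
contact_force: [-2.0, -1.6, 7.3]
opening: 0.659
grasp_force: 26.7
```

Request:
{"fn": "apply_moves", "kwargs": {"deltas": [{"claw": 1,"delta_pos": [0,0,-3],"yaw": 0},{"claw": 1,"delta_pos": [0,0,-4.5],"yaw": 0},{"claw": 1,"delta_pos": [0,0,-4.5],"yaw": 0},{"claw": 1,"delta_pos": [-3.3,-4.1,0],"yaw": 0},{"claw": 1,"delta_pos": [-3.3,-4.1,0],"yaw": 0},{"claw": 1,"delta_pos": [-3.2,-4.1,0],"yaw": 0},{"claw": 1,"delta_pos": [0,0,0],"yaw": 0},{"claw": 1,"delta_pos": [0,0,0],"yaw": 0}]}}

```text
clock: 4.6
eef_pos: [501.4, -199.7, 302.1]
tcp_rot: [3.14, -0.003, 0.096]
contact_force: [0.4, -0.8, -0.6]
opening: 0.66
grasp_force: 27.2
```

```bash
python3 - <<'E'
from h import *
f=cam("wrist"); cv2.imwrite("pics/w2.png",f['img']); s=r.sense(); print(s['eef_pos'],s['tcp_rot'],s['opening'])
print(proj(f,[[501.3,-102,24],[501.3,-102,64],[501.3,-102,60]]))
E
```

```text
[ 501.72927907 -200.04384337  301.88143611] [ 3.14011055e+00 -2.69386580e-03  9.58990139e-02] 0.6580360761856127
[[210.17571662 187.89691695]
 [190.78524231 200.95180723]
 [193.02111845 199.44438938]]
```

View pics/w2.png

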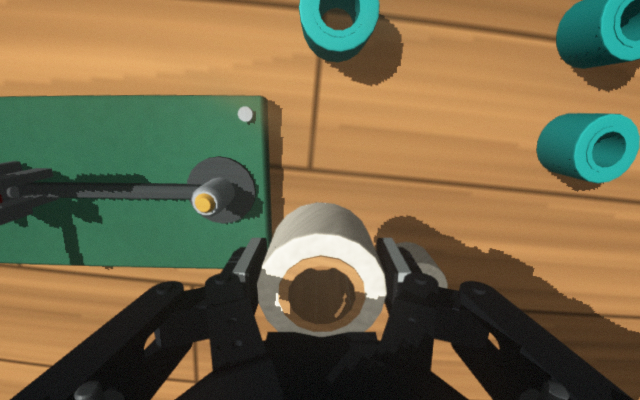

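The picture shows the mandrel top with its cone at (205,203), the flange centred at about (221,189), and the held roll's rim at about (322,285). The mandrel is about 9 mm farther in -y than the plate centre implies, so I'll measure it directly along with the held roll.

```bash
python3 - <<'E'
from h import *
f=cam("wrist"); i=f['img']; hsv=cv2.cvtColor(i,cv2.COLOR_BGR2HSV); s=r.sense(); p=s['eef_pos']
m=cv2.inRange(hsv,(12,130,120),(30,255,255)); k=np.zeros_like(m); k[185:220,190:225]=m[185:220,190:225]
c=max(cv2.findContours(k,0,2)[0],key=cv2.contourArea); M=cv2.moments(c); u=[M['m10']/M['m00'],M['m01']/M['m00']]
print("cone px",u,plane(f,[u],62), depth(f,[u]))
# flange: non-green, dark, region
nb=cv2.inRange(hsv,(45,60,0),(90,255,255)); roi=np.zeros_like(m); cv2.circle(roi,(221,189),45,255,-1)
k=cv2.bitwise_and(cv2.bitwise_not(nb),roi); vv,uu=np.nonzero(k); D=depth(f,np.c_[uu,vv]); t=(abs(D[:,2]-24)<3)&(uu>195)
print(t.sum()); Q=D[t]; np.set_printoptions(precision=1,suppress=True)
# flange rim circle: farthest point fit
h=cv2.convexHull(Q[:,:2].astype(np.float32)); print("flange",cv2.minEnclosingCircle(h),Q[:,2].mean())
vv,uu=np.nonzero(cv2.inRange(hsv,(0,0,110),(180,70,255))[225:340,250:395]); px=np.c_[uu+250,vv+225]; D=depth(f,px)
zt=p[2]-138.7; t=abs(D[:,2]-zt)<4; Q=D[t]; print("roll top z exp",zt,"pts",t.sum(),Q[:,2].mean(),cv2.minEnclosingCircle(Q[:,:2].astype(np.float32)), "tcp",p)
mb=cv2.inRange(hsv,(5,60,0),(25,255,255)); b=np.zeros_like(mb); b[250:335,272:372]=mb[250:335,272:372]
b=cv2.morphologyEx(b,cv2.MORPH_OPEN,np.ones((3,3)));c=max(cv2.findContours(b,0,1)[0],key=cv2.contourArea); P=plane(f,cv2.convexHull(c).reshape(-1,2),zt); print("core",cv2.minEnclosingCircle(P[:,:2].astype(np.float32)))
E
```

```text
cone px [202.58799675587994, 202.6228710462287] [[ 500.5199526 -110.4356133   62.       ]] [[ 501.46704272 -111.51937044   64.76851848]]
2138
flange ((499.70574951171875, -111.37844848632812), 29.929298400878906) 24.680418939794105
roll top z exp 162.85786275245044 pts 5733 163.5248540307813 ((500.0672607421875, -200.09693908691406), 28.0694580078125) tcp [ 501.8 -200.2  301.6]
core ((498.1888122558594, -199.6939239501953), 18.96186637878418)
```

Request:
{"fn": "apply_moves", "kwargs": {"deltas": [{"claw": 1,"delta_pos": [0.4,-4.4,0],"yaw": 0},{"claw": 1,"delta_pos": [0.47,-4.46,0],"yaw": 0},{"claw": 1,"delta_pos": [0,0,2],"yaw": 0},{"claw": 1,"delta_pos": [0,0,2],"yaw": 0},{"claw": 1,"delta_pos": [0,0,0],"yaw": 0},{"claw": 1,"delta_pos": [0,0,0],"yaw": 0},{"claw": 1,"delta_pos": [0,0,0],"yaw": 0}]}}

```text
clock: 5.58
eef_pos: [501.4, -110.8, 261.4]
tcp_rot: [3.141, -0.001, 0.095]
contact_force: [-0.2, 0.0, -0.9]
opening: 0.657
grasp_force: 27.3
```

```bash
python3 - <<'E'
from h import *
f=cam("wrist"); i=f['img']; s=r.sense(); p=s['eef_pos']; print(p)
hsv=cv2.cvtColor(i,cv2.COLOR_BGR2HSV)
vv,uu=np.nonzero(cv2.inRange(hsv,(0,0,110),(180,70,255))[225:340,250:395]); D=depth(f,np.c_[uu+250,vv+225])
Q=D[abs(D[:,2]-p[2]+138.2)<4]; print(Q[:,2].mean(),cv2.minEnclosingCircle(Q[:,:2].astype(np.float32)))
out=cv2.resize(i[220:350,230:410],(720,520),interpolation=cv2.INTER_CUBIC); cv2.imwrite("pics/w3.png",out)
E
```

```text
[ 501.27013642 -110.74352163  261.42274078]
123.13245399979895 ((501.50543212890625, -112.58137512207031), 30.47728729248047)
```

View pics/w3.png

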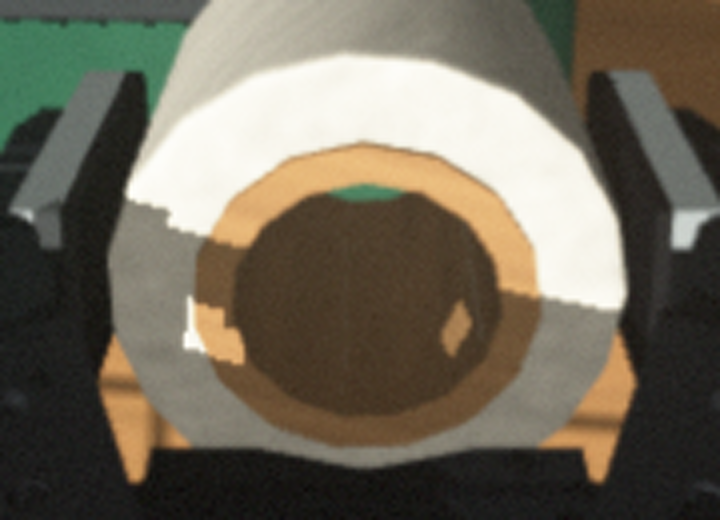

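The roll is square in the grip and, by the TCP offset, within about 1 mm of the mandrel axis. Lowering in steps while watching the force.

Request:
{"fn": "apply_moves", "kwargs": {"deltas": [{"claw": 1,"delta_pos": [0.05,0.03,1],"yaw": 0},{"claw": 1,"delta_pos": [0,0,0.8],"yaw": 0},{"claw": 1,"delta_pos": [0,0,0.8],"yaw": 0},{"claw": 1,"delta_pos": [0,0,0],"yaw": 0}]}}

```text
clock: 6.12
eef_pos: [501.1, -110.6, 233.8]
tcp_rot: [-3.141, 0.002, 0.096]
contact_force: [-0.5, -0.7, -1.0]
opening: 0.657
grasp_force: 27.3
```

Request:
{"fn": "apply_moves", "kwargs": {"deltas": [{"claw": 1,"delta_pos": [0,0,1],"yaw": 0},{"claw": 1,"delta_pos": [0,0,1],"yaw": 0},{"claw": 1,"delta_pos": [0,0,0.5],"yaw": 0},{"claw": 1,"delta_pos": [0,0,0],"yaw": 0},{"claw": 1,"delta_pos": [0,0,0],"yaw": 0}]}}

```text
clock: 6.75
eef_pos: [501.5, -110.7, 209.8]
tcp_rot: [3.142, -0.0, 0.096]
contact_force: [0.7, -0.1, 0.4]
opening: 0.658
grasp_force: 27.3
```

Request:
{"fn": "apply_moves", "kwargs": {"deltas": [{"claw": 1,"delta_pos": [0,0,0.2],"yaw": 0},{"claw": 1,"delta_pos": [0,0,0.1],"yaw": 0},{"claw": 1,"delta_pos": [0,0,0],"yaw": 0},{"claw": -1,"delta_pos": [0,0,0],"yaw": 0},{"claw": -1,"delta_pos": [0,0,0],"yaw": 0},{"claw": -1,"delta_pos": [0,0,0],"yaw": 0},{"claw": -1,"delta_pos": [0,0,0],"yaw": 0}]}}

```text
clock: 7.62
eef_pos: [501.4, -110.7, 206.6]
tcp_rot: [-3.142, 0.0, 0.096]
contact_force: [-0.1, 0.1, -1.0]
opening: 1.0
grasp_force: 0.0
```

Request:
{"fn": "apply_moves", "kwargs": {"deltas": [{"claw": -1,"delta_pos": [0,0,-5.5],"yaw": 0},{"claw": -1,"delta_pos": [0,0,-6],"yaw": 0},{"claw": -1,"delta_pos": [0,0,-6],"yaw": 0},{"claw": -1,"delta_pos": [-1.15,-5.8,0],"yaw": 0},{"claw": -1,"delta_pos": [-1.15,-5.8,0],"yaw": 0},{"claw": -1,"delta_pos": [-1.15,-5.8,0],"yaw": 0},{"claw": -1,"delta_pos": [0,0,0],"yaw": 0},{"claw": -1,"delta_pos": [0,0,0],"yaw": 0}]}}

```text
clock: 8.62
eef_pos: [450.5, 59.3, 381.7]
tcp_rot: [3.141, -0.0, 0.097]
contact_force: [-0.5, -0.5, 1.0]
opening: 1.003
grasp_force: 0.0
```

```bash
python3 - <<'E'
from h import *
np.set_printoptions(precision=1,suppress=True)
f=cam("wrist"); i=f['img']; cv2.imwrite("pics/w4.png",i); hsv=cv2.cvtColor(i,cv2.COLOR_BGR2HSV); print(r.sense()['eef_pos'],r.sense()['tcp_rot'])
o=np.array([490.8,-1.6]); a=.086; xv=np.array([np.cos(a),np.sin(a)]); yv=np.array([-np.sin(a),np.cos(a)]); A=np.c_[xv,yv]
m=cv2.inRange(hsv,(0,150,40),(8,255,255)); n,l,st,_=cv2.connectedComponentsWithStats(m); print(st)
k=1+np.argmax(st[1:,4]); vv,uu=np.nonzero(l==k); D=depth(f,np.c_[uu,vv]); s=(D[:,:2]-o)@A
for lo in range(-120,0,10):
    t=(s[:,0]>=lo)&(s[:,0]<lo+10)
    if t.sum(): print(lo,t.sum(),"y",np.percentile(s[t,1],[2,50,98]),"z",np.percentile(D[t,2],[5,50,95]))
print("x min",np.sort(s[:,0])[:5])
m=cv2.inRange(hsv,(22,120,80),(35,255,255)); n,l,st,_=cv2.connectedComponentsWithStats(m); k=1+np.argmax(st[1:,4]); print(st[k]); vv,uu=np.nonzero(l==k); D=depth(f,np.c_[uu,vv]); s=(D[:,:2]-o)@A
print("handle own",np.percentile(s,[2,50,98],axis=0),"z",np.percentile(D[:,2],[5,50,95]))
E
```

```text
[450.7  58.7 381.7] [ 3.1 -0.   0.1]
[[     0      0    640    400 254155]
 [   224    143    120     73   1779]
 [    37    145      2      3      3]
 [    24    146      1      1      1]
 [    30    146      1      1      1]
 [    32    146      1      2      2]
 [    47    148      1      1      1]
 [    26    150      1      1      1]
 [    53    151      1      1      1]
 [    57    150      1      1      1]
 [    43    152      1      1      1]
 [    43    154      1      1      1]
 [    55    154      1      1      1]
 [    57    154      1      1      1]
 [    25    156      1      1      1]
 [    44    156      1      1      1]
 [    42    159      1      1      1]
 [    47    158      1      1      1]
 [    61    160      1      1      1]
 [    48    163      2      2      2]
 [    53    163      1      1      1]
 [    65    163      1      1      1]
 [    43    167      1      1      1]
 [    45    166      1      2      2]
 [    56    166      1      1      1]
 [    65    168      1      1      1]
 [    35    170      1      1      1]
 [    37    171      1      1      1]
[... 909 characters left out ...]
 2]
 [    53    194      1      2      2]
 [    37    196      1      1      1]
 [    42    197      1      1      1]
 [    38    199      1      1      1]
 [    33    201      1      1      1]]
-90 1 y [84.9 84.9 84.9] z [0.3 0.3 0.3]
-70 11 y [73.  77.7 80.7] z [74.1 77.3 78.1]
-60 107 y [70.9 75.7 80.8] z [73.8 76.7 78.2]
-50 107 y [70.9 75.7 80.8] z [73.2 76.9 78.3]
-40 109 y [70.9 75.7 80.8] z [73.9 76.9 78.5]
-30 115 y [71.  75.7 84.6] z [73.  76.9 78.6]
-20 133 y [70.1 75.7 82.1] z [73.5 76.9 78.3]
-10 120 y [70.2 75.7 80.6] z [74.1 77.  78.5]
x min [-86.7 -61.4 -61.1 -60.8 -60.7]
[ 223   44  109   31 3112]
handle own [[ 57.9  61.7]
 [ 64.6  89.5]
 [ 72.3 118.3]] z [174.  177.5 179.2]
```

View pics/w4.png

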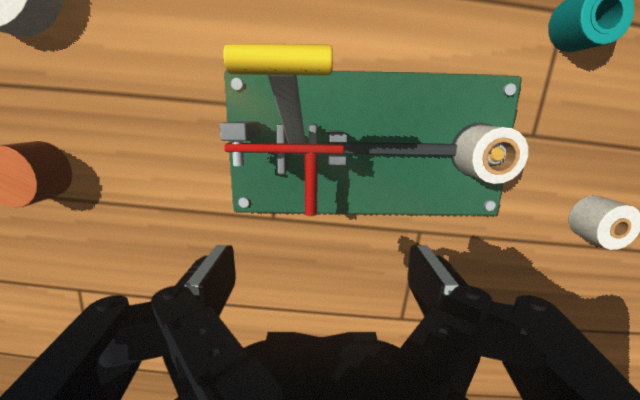

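The roll is on the mandrel, with the cone visible in the bore at (497,155). The pin runs (310,150)-(310,214) at own (≥-61, 75.7), axis z about 71, and the handle centre is at own (64.6, 90). All of these agree with the given geometry. Next: grip the pin.

Request:
{"fn": "apply_moves", "kwargs": {"deltas": [{"claw": -1,"delta_pos": [-1,-1.2,0],"yaw": 0.01},{"claw": -1,"delta_pos": [0,0,5.5],"yaw": 0},{"claw": -1,"delta_pos": [0,0,5.2],"yaw": 0},{"claw": -1,"delta_pos": [0,0,5],"yaw": 0},{"claw": -1,"delta_pos": [0,0,0],"yaw": 0},{"claw": -1,"delta_pos": [0,0,0],"yaw": 0}]}}

```text
clock: 9.43
eef_pos: [440.2, 69.6, 225.8]
tcp_rot: [-3.142, -0.001, 0.084]
contact_force: [-0.4, 0.4, 0.4]
opening: 0.998
grasp_force: 0.0
```

Request:
{"fn": "apply_moves", "kwargs": {"deltas": [{"claw": 1,"delta_pos": [0,0,0],"yaw": 0},{"claw": 1,"delta_pos": [0,0,0],"yaw": 0},{"claw": 1,"delta_pos": [0,0,0],"yaw": 0},{"claw": 1,"delta_pos": [0,0,0],"yaw": 0},{"claw": 1,"delta_pos": [0,0,0],"yaw": 0},{"claw": 1,"delta_pos": [0,0,0],"yaw": 0},{"claw": 1,"delta_pos": [0,0,0],"yaw": 0},{"claw": 1,"delta_pos": [0,0,0],"yaw": 0}], "grip_force": 25}}

```text
clock: 10.42
eef_pos: [439.4, 69.3, 224.8]
tcp_rot: [3.14, 0.0, 0.087]
contact_force: [0.4, -12.1, 1.2]
opening: 0.128
grasp_force: 24.8
```

Request:
{"fn": "apply_moves", "kwargs": {"deltas": [{"claw": 1,"delta_pos": [0,-0.08,-1.05],"yaw": 0},{"claw": 1,"delta_pos": [0,-0.23,-1.02],"yaw": 0},{"claw": 1,"delta_pos": [0,-0.39,-0.98],"yaw": 0},{"claw": 1,"delta_pos": [0,-0.52,-0.9],"yaw": 0},{"claw": 1,"delta_pos": [0,-0.66,-0.82],"yaw": 0},{"claw": 1,"delta_pos": [0,-0.77,-0.71],"yaw": 0},{"claw": 1,"delta_pos": [0,0,0],"yaw": 0}]}}

```text
clock: 11.3
eef_pos: [437.2, 94.7, 281.3]
tcp_rot: [3.136, 0.0, 0.089]
contact_force: [-4.6, -27.6, 28.3]
opening: 0.128
grasp_force: 26.3
```

Request:
{"fn": "apply_moves", "kwargs": {"deltas": [{"claw": 1,"delta_pos": [0,0.12,-0.16],"yaw": 0},{"claw": 1,"delta_pos": [0,0,0],"yaw": 0}]}}

```text
clock: 11.55
eef_pos: [437.3, 94.3, 281.9]
tcp_rot: [3.139, -0.0, 0.087]
contact_force: [-0.5, -13.6, 13.2]
opening: 0.128
grasp_force: 25.5
```

Request:
{"fn": "apply_moves", "kwargs": {"deltas": [{"claw": 1,"delta_pos": [0,0.1,-0.15],"yaw": 0},{"claw": 1,"delta_pos": [0,-0.86,-0.58],"yaw": 0},{"claw": 1,"delta_pos": [0,-0.95,-0.46],"yaw": 0},{"claw": 1,"delta_pos": [0,-1.0,-0.3],"yaw": 0},{"claw": 1,"delta_pos": [0,-1.05,-0.16],"yaw": 0},{"claw": 1,"delta_pos": [0,0,0],"yaw": 0}]}}

```text
clock: 12.3
eef_pos: [434.1, 133.7, 298.3]
tcp_rot: [-3.141, -0.001, 0.087]
contact_force: [-0.3, -2.6, 10.8]
opening: 0.125
grasp_force: 26.2
```

Request:
{"fn": "apply_moves", "kwargs": {"deltas": [{"claw": 1,"delta_pos": [0,-1.04,-0.15],"yaw": 0},{"claw": 1,"delta_pos": [0,-1.04,0.16],"yaw": 0},{"claw": 1,"delta_pos": [0,-1.0,0.32],"yaw": 0},{"claw": 1,"delta_pos": [0,-0.9,0.44],"yaw": 0},{"claw": 1,"delta_pos": [0,0,0],"yaw": 0},{"claw": 1,"delta_pos": [0,0,0],"yaw": 0}]}}

```text
clock: 13.05
eef_pos: [430.6, 173.3, 289.8]
tcp_rot: [-3.141, -0.0, 0.086]
contact_force: [1.5, 3.5, 4.4]
opening: 0.126
grasp_force: 25.6
```

Request:
{"fn": "apply_moves", "kwargs": {"deltas": [{"claw": 1,"delta_pos": [0,-0.2,0.12],"yaw": 0},{"claw": 1,"delta_pos": [0,-0.2,0.12],"yaw": 0},{"claw": 1,"delta_pos": [0,0,0],"yaw": 0},{"claw": 1,"delta_pos": [0,0,0],"yaw": 0}]}}

```text
clock: 13.55
eef_pos: [430.4, 175.2, 288.9]
tcp_rot: [3.138, -0.0, 0.087]
contact_force: [-1.6, -15.9, 28.6]
opening: 0.126
grasp_force: 28.2
```

Request:
{"fn": "apply_moves", "kwargs": {"deltas": [{"claw": 1,"delta_pos": [0,0.25,-0.15],"yaw": 0},{"claw": -1,"delta_pos": [0,0,0],"yaw": 0},{"claw": -1,"delta_pos": [0,0,0],"yaw": 0},{"claw": -1,"delta_pos": [0,0,0],"yaw": 0},{"claw": -1,"delta_pos": [0,0,0],"yaw": 0},{"claw": -1,"delta_pos": [0,0,-4],"yaw": 0},{"claw": -1,"delta_pos": [0,0,-5],"yaw": 0},{"claw": -1,"delta_pos": [0,0,-5],"yaw": 0}]}}

```text
clock: 14.55
eef_pos: [430.1, 174.0, 430.3]
tcp_rot: [3.141, 0.001, 0.086]
contact_force: [0.3, 1.2, -0.2]
opening: 1.001
grasp_force: 0.0
```

Request:
{"fn": "apply_moves", "kwargs": {"deltas": [{"claw": -1,"delta_pos": [0,0,0],"yaw": -0.175},{"claw": -1,"delta_pos": [0,0,0],"yaw": -0.175},{"claw": -1,"delta_pos": [0,0,0],"yaw": -0.175},{"claw": -1,"delta_pos": [0,0,0],"yaw": -0.175},{"claw": -1,"delta_pos": [0,0,0],"yaw": -0.175},{"claw": -1,"delta_pos": [0,0,0],"yaw": -0.175},{"claw": -1,"delta_pos": [0,0,0],"yaw": -0.175},{"claw": -1,"delta_pos": [0,0,0],"yaw": -0.175}]}}

```text
clock: 15.55
eef_pos: [430.3, 174.0, 428.8]
tcp_rot: [-3.141, 0.0, 1.492]
contact_force: [-0.7, -0.4, -0.2]
opening: 1.001
grasp_force: 0.0
```

Request:
{"fn": "apply_moves", "kwargs": {"deltas": [{"claw": -1,"delta_pos": [0,0,0],"yaw": -0.171},{"claw": -1,"delta_pos": [0,0,0],"yaw": 0},{"claw": -1,"delta_pos": [0,0,0],"yaw": 0}]}}

```text
clock: 15.92
eef_pos: [430.3, 174.0, 428.9]
tcp_rot: [-3.141, 0.0, 1.653]
contact_force: [0.6, 0.0, -0.3]
opening: 1.001
grasp_force: 0.0
```

```bash
python3 - <<'E'
from h import *
np.set_printoptions(precision=2,suppress=True)
f=cam("wrist"); cv2.imwrite("pics/w5.png",f['img']); s=r.sense(); print(s['eef_pos'],s['tcp_rot'],s['qpos'],s['opening'])
i=f['img']; hsv=cv2.cvtColor(i,cv2.COLOR_BGR2HSV)
o=np.array([490.8,-1.6]); a=.086; A=np.array([[np.cos(a),-np.sin(a)],[np.sin(a),np.cos(a)]])
def rep(n,lo,hi):
    m=cv2.inRange(hsv,lo,hi); _,l,st,_=cv2.connectedComponentsWithStats(m); k=1+np.argmax(st[1:,4]); vv,uu=np.nonzero(l==k); D=depth(f,np.c_[uu,vv]); q=np.c_[(D[:,:2]-o)@A,D[:,2]]; print(n,st[k],np.percentile(q,[3,50,97],axis=0).tolist())
rep("yellow",(22,120,80),(35,255,255)); rep("red",(0,150,40),(8,255,255))
E
```

```text
[430.34 174.03 428.92] [-3.14  0.    1.65] [ 0.38  0.07  1.94 -0.    1.13  0.3 ] 1.0009608104351402Traceback (most recent call last):
  File "<stdin>", line 8, in <module>
  File "<stdin>", line 7, in rep
    return _wrapfunc(a, 'argmax', axis=axis, out=out, **kwds)
    return bound(*args, **kwds)
ValueError: attempt to get argmax of an empty sequence
```

View pics/w5.png

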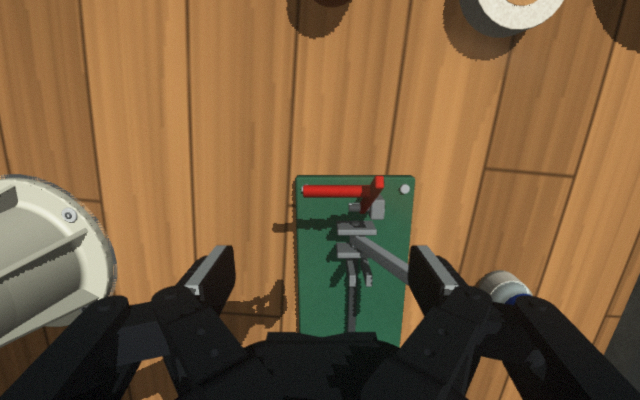

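The catch is over on the +y side at (340,190)-(378,185) and stayed put after release. The lever is clear, so I'll move above the handle, offset to -y to clear the shank, then descend.

Request:
{"fn": "apply_moves", "kwargs": {"deltas": [{"claw": -1,"delta_pos": [-3.46,3.68,0],"yaw": 0},{"claw": -1,"delta_pos": [-3.46,3.68,0],"yaw": 0},{"claw": -1,"delta_pos": [-3.46,3.68,0],"yaw": 0},{"claw": -1,"delta_pos": [0,0,3.5],"yaw": 0},{"claw": -1,"delta_pos": [0,0,3.5],"yaw": 0},{"claw": -1,"delta_pos": [0,0,2.7],"yaw": 0},{"claw": -1,"delta_pos": [0,0,0],"yaw": 0}]}}

```text
clock: 16.85
eef_pos: [548.5, 79.9, 330.2]
tcp_rot: [-3.137, 0.0, 1.655]
contact_force: [0.0, 0.0, 0.5]
opening: 1.001
grasp_force: 0.0
```

Request:
{"fn": "apply_moves", "kwargs": {"deltas": [{"claw": 1,"delta_pos": [0,0,0],"yaw": 0},{"claw": 1,"delta_pos": [0,0,0],"yaw": 0},{"claw": 1,"delta_pos": [0,0,0],"yaw": 0},{"claw": 1,"delta_pos": [0,0,0],"yaw": 0},{"claw": 1,"delta_pos": [0,0,0],"yaw": 0},{"claw": 1,"delta_pos": [0,0,0],"yaw": 0},{"claw": 1,"delta_pos": [0,0,0],"yaw": 0}], "grip_force": 40}}

```text
clock: 17.73
eef_pos: [548.4, 80.0, 332.7]
tcp_rot: [-3.139, 0.0, 1.657]
contact_force: [-7.1, -0.7, 9.6]
opening: 0.19
grasp_force: 37.6
```

Request:
{"fn": "apply_moves", "kwargs": {"deltas": [{"claw": 1,"delta_pos": [0,-1.38,-0.58],"yaw": 0},{"claw": 1,"delta_pos": [0,-1.43,-0.44],"yaw": 0},{"claw": 1,"delta_pos": [0,-1.47,-0.3],"yaw": 0},{"claw": 1,"delta_pos": [0,-1.49,-0.15],"yaw": 0},{"claw": 1,"delta_pos": [0,0,0],"yaw": 0}]}}

```text
clock: 18.35
eef_pos: [493.5, 75.4, 349.9]
tcp_rot: [3.131, -0.001, 1.657]
contact_force: [9.0, 0.9, 10.4]
opening: 0.17
grasp_force: 39.2
```

Request:
{"fn": "apply_moves", "kwargs": {"deltas": [{"claw": 1,"delta_pos": [0,0,0.5],"yaw": 0},{"claw": 1,"delta_pos": [0,-1.5,0],"yaw": 0},{"claw": 1,"delta_pos": [0,-1.49,0.15],"yaw": 0},{"claw": 1,"delta_pos": [0,-1.47,0.3],"yaw": 0},{"claw": 1,"delta_pos": [0,-0.6,0.2],"yaw": 0},{"claw": 1,"delta_pos": [0,0,0],"yaw": 0},{"claw": 1,"delta_pos": [0,0,0],"yaw": 0}], "grip_force": 25}}

```text
clock: 19.23
eef_pos: [444.6, 71.2, 342.0]
tcp_rot: [3.128, -0.001, 1.656]
contact_force: [-7.6, -1.9, 63.7]
opening: 0.168
grasp_force: 51.6
```

Request:
{"fn": "apply_moves", "kwargs": {"deltas": [{"claw": 1,"delta_pos": [0,0,-0.4],"yaw": 0},{"claw": 1,"delta_pos": [0,0,0],"yaw": 0}], "grip_force": 40}}

```text
clock: 19.48
eef_pos: [443.6, 71.2, 342.2]
tcp_rot: [3.131, -0.001, 1.656]
contact_force: [6.5, 1.3, 15.1]
opening: 0.168
grasp_force: 46.9
```

Now pull on to the stop, until the force rises well above the spring's 8 N.

Request:
{"fn": "apply_moves", "kwargs": {"deltas": [{"claw": 1,"delta_pos": [0,-0.3,0],"yaw": 0},{"claw": 1,"delta_pos": [0,-0.3,0.1],"yaw": 0},{"claw": 1,"delta_pos": [0,-0.2,0],"yaw": 0},{"claw": 1,"delta_pos": [0,0,0],"yaw": 0},{"claw": 1,"delta_pos": [0,0,0],"yaw": 0}]}}

```text
clock: 20.1
eef_pos: [436.7, 70.6, 340.8]
tcp_rot: [3.128, -0.001, 1.656]
contact_force: [15.7, 1.9, 0.2]
opening: 0.169
grasp_force: 47.7
```

Request:
{"fn": "apply_moves", "kwargs": {"deltas": [{"claw": 1,"delta_pos": [0,-0.2,0],"yaw": 0},{"claw": 1,"delta_pos": [0,0,0],"yaw": 0},{"claw": 1,"delta_pos": [0,0,0],"yaw": 0},{"claw": 1,"delta_pos": [0,0,0],"yaw": 0}]}}

```text
clock: 20.6
eef_pos: [435.8, 70.5, 340.8]
tcp_rot: [3.125, -0.001, 1.656]
contact_force: [22.3, 1.5, -8.7]
opening: 0.168
grasp_force: 46.5
```

```bash
python3 - <<'E'
from h import *
f=cam("side"); t=cam("top"); 
a=cv2.resize(f['img'][130:330,230:430],(500,500),interpolation=cv2.INTER_CUBIC); b=cv2.resize(t['img'][180:280,250:450],(300,150))
out=np.zeros((500,800,3),np.uint8); out[:,:500]=a; out[:150,500:]=b; cv2.imwrite("pics/fin.png",out)
hsv=cv2.cvtColor(f['img'],cv2.COLOR_BGR2HSV); m=cv2.inRange(hsv,(22,120,60),(35,255,255))[100:230,250:380]; v,u=np.nonzero(m); D=depth(f,np.c_[u+250,v+100])
o=np.array([490.8,-1.6]); w=.086; A=np.array([[np.cos(w),-np.sin(w)],[np.sin(w),np.cos(w)]])
print(np.median(np.c_[(D[:,:2]-o)@A,D[:,2]],axis=0),len(u))
E
```

```text
[-47.27520751  71.94150319 183.74622761] 67
```

View pics/fin.png

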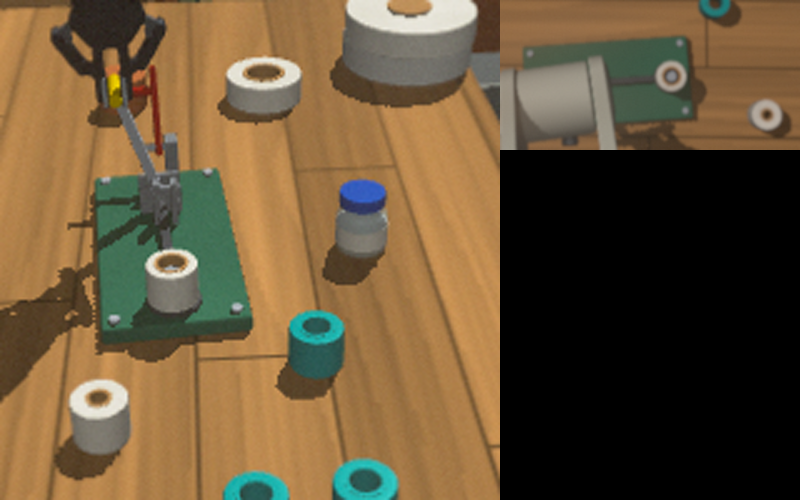

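The lever is held at its stop: 22 N against the 8 N spring, with the handle past its nominal stop position. In the picture the catch is still over, the roll is seated on the mandrel and the bystanders look untouched. Handing in.

```bash
python3 -c "
from rig import r
print(r.sign_off())"
```

```text
the job is handed in; nothing more can be done
None
```

The job is handed in at about 21 s of the 67 s: the wide-bore roll sits on the mandrel, the catch is over at its stop, and the gripper is holding the lever at its stop; no verdict came back.

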